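Send the reagent carrier home on its rails and latch it

TASK

The blue reagent carrier has been pulled forward on its loading deck. With the fingertips, push it back along the rails until you feel it drop into the locating notches, then swing the red-knobbed latch all the way over its front edge to lock it down. Do not pick the carrier up, leave its three bottles standing in it untouched, and disturb nothing else on the bench.

Things in the scene. Friction and masses are not known exactly. Their poses are not given: they have to be found in the camera images.
- deck: fixed grey deck 263 x 286 mm, plate top at 12 mm. Origin on the bench under the carrier's home place; x points away along the rails (the way to push), y left, z up; plate from x -155 to 108 mm. Rails at y +-80 mm, tops at 26 mm, each with notches 19 mm long, 6 mm deep at x -58 and 58 mm. Side walls 40 mm high guide the carrier (2 mm play). White reader 108 mm high at x 5 to 75, y 110 to 140 mm
- end_stop (a point): rubber end stops at the back of the rails, this point midway between them, 35 mm above the bench, 89 mm from the deck's origin along x. The rear edge of a home carrier stays 14 mm short of them; a carrier shoved past its notches ends against them and is not home
- carrier: loose blue board 150 (x) x 190 (y) x 14 mm, 0.7 to 1 kg with bottles, on four round feet at x +-58, y +-80 mm that ride on the rails. Origin at its centre on the plane under the feet, axes as the deck's. Starts 30 to 70 mm short of home (negative x in the deck's frame), origin 26 mm above the bench; home: x = 0 within 3 mm, origin 20 mm above the bench, board top 42 mm. Slides at 3 to 8 N
- carrier_handle (a point): middle of the front face of the carrier's steel bow handle, a 10 mm thick bar along y, 94 mm wide, standing 30 mm out from the front edge of the board. 105 mm in front of the carrier's origin and 15 mm above it (41 mm above the bench while riding, 35 mm when home). The nearest bottle stands more than 100 mm behind it
- latch (a joint): turn of the flat steel latch bar about latch_pivot, rad: 0 = open, along the deck's -x beside the right rail (starts at 0 to 0.3); grows clockwise from above to its stop at 1.57 = along the deck's +y, across the carrier's front strip. Stays where left; about 0.5 N at the knob. Bar underside 45 mm above the bench: 3 mm over a home carrier, but it knocks against one that has not dropped
- latch_post (a point): top of the latch's red knob, an upright post of 12 mm diameter standing on the bar, 55 mm from the pivot; the post reaches from 51 to 79 mm above the bench
- latch_pivot (a point): axis of the latch, fixed to the deck at x = -62, y = -120 mm in the deck's frame, 48 mm above the bench
- dropper_bottle: white dropper bottle, 44 mm diameter, 98 mm high, standing in the right well of the carrier (wells 9 mm deep); origin under its foot
- amber_bottle: amber bottle with black cap, 50 mm diameter, 105 mm high, in the middle well; origin under its foot
- white_bottle: white bottle with blue cap, 58 mm diameter, 125 mm high, in the left well; origin under its foot
- cuvette_box: closed blue-grey plastic box 68 x 110 x 46 mm on the right of the bench; leave it
- strip_carton: small white carton 88 x 58 x 31 mm on the left; leave it
- pocket_meter: pocket meter 138 x 45 x 22 mm lying on the right; leave it
- timer: small white timer 62 x 62 x 18 mm on the left; leave it
- beaker: clear plastic beaker, 59 mm diameter, 72 mm high, on the right; leave it
- marker_pen: black marker pen 138 mm long lying near the front edge on the right; leave it
- tape_roll: roll of tape, 61 mm diameter, 18 mm high, on the left; leave it
Mind the look-alikes: they are no part of the job. Leave any purple look-alike of the white_bottle alone.

How it is judged:
On the way, in this order (a step that is already met when the one before it is completed fails the run):
1. the carrier has dropped into all its notches (z of carrier in the frame of deck below 0.0225 m and x of carrier in the frame of deck between -0.005 and 0.005 m and angle between carrier's own z axis and vertical below 0.03 rad), for 0.2 s.
2. the latch is swung fully over the carrier (value of joint latch above 1.4 rad), for 0.2 s.
At the end, for the whole second after the job is handed in: The carrier lies still and level in its notches (its feet less than 2.5 mm above the notch floors, within 5 mm of home along the rails), the latch is turned past 1.4 rad over its front edge, and the three bottles stand upright in their wells (all of step 1 and value of joint latch above 1.4 rad and linear speed of carrier below 0.01 m/s and angle between each of dropper_bottle, amber_bottle, white_bottle's own z axis and vertical below 0.1 rad and z of each of dropper_bottle, amber_bottle, white_bottle in the frame of carrier below 0.017 m); the robot touches nothing.
It fails at once if the carrier is lifted or tipped off its rails (z of carrier in the frame of deck above 0.034 m or angle between carrier's own z axis and vertical above 0.15 rad).
It fails at once if a bottle in the carrier is tipped or lifted (angle between any of dropper_bottle, amber_bottle, white_bottle's own z axis and vertical above 0.3 rad or z of any of dropper_bottle, amber_bottle, white_bottle in the frame of carrier above 0.024 m).
It fails at once if the carrier is pushed with the arm or the gripper's body instead of the fingers (contact force between the arm and carrier above 5 N).
It fails at once if the robot handles a bottle in the carrier (contact force between any of the fingers, the arm and dropper_bottle above 2 N or contact force between any of the fingers, the arm and amber_bottle above 2 N or contact force between any of the fingers, the arm and white_bottle above 2 N).
It fails at once if something else on the bench is moved by more than 20 mm (distance of any of cuvette_box, strip_carton, pocket_meter, timer, beaker, marker_pen, tape_roll from where it was at the start of the episode above 0.02 m).
It also fails if it takes over 54 s, if anything falls off the work surface, if the arm or the gripper's body presses on something with over 40 N, if the wrist force passes 120 N, or if a joint passes its speed limit or range.

ROBOT

A 6-joint arm with a two-finger parallel gripper is mounted at the origin on a cart in front of the work surface, level with it; the furniture and walls round the work are solid. World frame = base frame: x ahead of the robot, y to its left, z up, the work surface at z = 0. Lengths are in m, angles in rad, forces in N, time in s.
With the tool pointing down it reaches from about 0.425 to 0.95 m from the base axis. Payload 3.5 kg.
Tool frame: the origin (TCP) lies midway between the tips of the shut fingers; the grasp point (between the pads) lies 19 mm behind it; z points along the fingers, y is the line along which they close (so a half turn about z gives the same grasp; the last joint's range is limited). The gripper opens to 85 mm and grips with 20 to 120 N. Pads are 22 mm wide; open, the fingers measure 114 mm over their backs; the gripper's body (76 mm by 85 mm) begins 54 mm behind the grasp point. The pads swing forward as they close: fully open they stand 13 mm farther back than shut.
Start: joints at [-1.358, 0.286, 1.577, -0, 1.279, -0.15], TCP at [0.24, -0.631, 0.231] pointing down, gripper open.
Joint ranges: [-2.77, 2.77], [-0.9, 2.22], [0.21, 2.48], [-1.53, 4.67], [0.24, 2.81], [-2.84, 2.84]. Speed limits (rad/s): [2.79, 2.79, 3.14, 3.14, 3.14, 3.14].

INTERFACE

Orientations are given as a unit quaternion [x, y, z, w].
In Python, from plant import get_state, read_camera, ctrl gives the robot as it stands.
- The arm moves only by the shell command python3 -m crank 'ROWS' [FORCE]. ROWS is JSON, a list of rows, each a list of 3 entries, a list of its own where there are three numbers: the shift along the tool's x, y, z in mm, then the turn about the tool's z in degrees, then the closure in counts, from 0 (fully open) to 255 (shut). In form: [[[tx, ty, tz], yaw, claw], ...]. A call has 1 to 10 rows; each row is the pose to reach, as a shift and turn from the pose commanded when the call began, along the tool's axes at that moment; what a row does not reach only later rows make up. A row lasts 1/10 s, in which the tool goes at most 50 mm and 8.59 degrees, less where a joint would pass 70% of its speed; a pose out of reach is approached as far as the arm can. A call with a gripper value outside its range is refused whole. The fingers move at their own pace and stop on an object; FORCE is the grip in N (left out, the last holds). Time passes only in rows, so rows that repeat a pose let the fingers close. It gives the time, the measured TCP pose, the force, the opening and the grip force at its end, in the units of the state.
- get_state(): the state, without advancing time (a new reading comes with each control period).
- read_camera(name): name is "scene" or "top" or "wrist"; returns a dict with "frame" (384x512x3 uint8, blue, green, red), "range_z" (384x512 float32, m along the optical axis (not along the pixel's ray), 0 where there is no reading), "vfov" (degrees; the focal length in pixels is half the picture's height over the tangent of half this angle, whatever the lens; pixels are square), "cx", "cy" (the principal point, pixels), "origin" and "orientation" of the camera in the world. Camera axes: x right, y down, z forward; pixel columns grow to the right and rows downward; lengths in m; the calibration is good to about 2 mm. A picture is of the moment at which its call begins.
- ctrl.sign_off(): hands the job in; it is judged then, once.
The state is a dict: "time": time; "qpos": joint angles; "dq": joint speeds; "joint_efforts": joint torques, N m; "eef_pos": TCP position; "tcp_rot": TCP orientation; "contact_force": force on the tool from outside, world axes, zero at the start; "wrist_torque": the same for the moment, N m; "opening": opening from 0.0 (shut) to 1.0 (fully open); "finger_force": force on a finger pad.
Only numpy, scipy, OpenCV 4.12 (cv2) and the standard library are available. Lean on these libraries where they do the work, as an engineer would, in place of code of your own. Each camera call takes 0.05 s, during which the arm holds its last target. There are 200 camera calls.

## Working session

There is one attempt and no reset: what is moved stays moved. The work goes in short steps, Python scripts to look and compute and a shell command to move; the robot and the scene stay as the last step left them, time stands still between calls to the robot, and variables do not carry over. Pictures are saved under pics/ and viewed, at most 10 in all, crops included, and the job is handed in when it is done.

```bash
mkdir -p pics
cat > h.py <<'E'
import numpy as np,cv2
from scipy.spatial.transform import Rotation as R
from plant import get_state, read_camera, ctrl
def shot(n,f):
    c=read_camera(n); cv2.imwrite('pics/'+f+'.png',c['frame']); np.save('pics/'+f+'.npy',c,allow_pickle=True); return c
def load(f): return np.load('pics/'+f+'.npy',allow_pickle=True).item()
def P(c,u,v,z=None):
    h=c['frame'].shape[0]; f=h/2/np.tan(np.radians(c['vfov'])/2)
    r=R.from_quat(c['orientation']).apply([(u-c['cx'])/f,(v-c['cy'])/f,1]); o=np.array(c['origin'])
    if z is None: return o+r*c['range_z'][int(round(v)),int(round(u))]
    return o+r*(z-o[2])/r[2]
def tool(p):
    s=get_state(); return R.from_quat(s['tcp_rot']).inv().apply(np.array(p)-s['eef_pos'])*1000
E
python3 - <<'E'
from h import *
s=get_state();print(s)
print(R.from_quat(s['tcp_rot']).as_matrix().round(3))
a=shot('top','top1');b=shot('scene','sc1')
print(a['vfov'],a['origin'],a['orientation'])
cv2.imwrite('pics/top1x.png',cv2.resize(a['frame'],(800,600),interpolation=cv2.INTER_CUBIC))
E
```

```text
{'time': 0.0, 'qpos': array([-1.35798388e+00,  2.87143387e-01,  1.57816784e+00,  9.92263769e-06,
        1.27861954e+00, -1.49962698e-01]), 'dq': array([-0.00115319, -0.00189499,  0.00096081, -0.00123037,  0.00048703,
       -0.0004063 ]), 'joint_efforts': array([-1.14526483e-03, -4.05981266e+01, -2.92628396e+01, -2.52495256e-04,
        5.80523410e-03, -6.43349480e-06]), 'eef_pos': array([ 0.2394504 , -0.63039806,  0.229967  ]), 'tcp_rot': array([ 9.83593915e-01,  1.80393023e-01, -3.19843597e-05, -1.16862805e-03]), 'contact_force': array([-0.29972511,  0.2149028 , -0.62431595]), 'wrist_torque': array([0.01721369, 0.0441362 , 0.07073235]), 'finger_force': 0.0, 'opening': 1.0017899774479717}
[[ 0.935  0.355 -0.   ]
 [ 0.355 -0.935  0.002]
 [ 0.    -0.002 -1.   ]]
57.94835148875164 [ 0.32943486 -0.07865284  1.22396006] [ 0.70879272 -0.69916463  0.06804351 -0.06443433]
```

View pics/top1x.png

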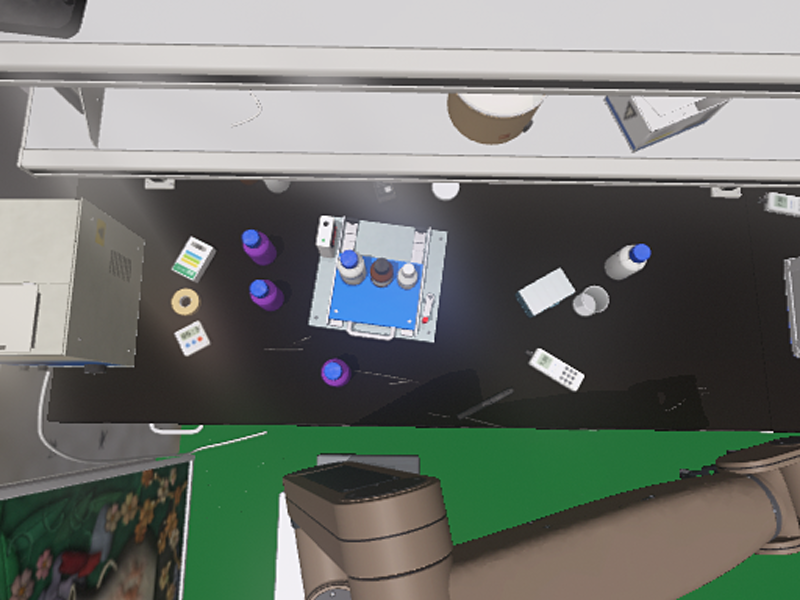

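View pics/sc1.png

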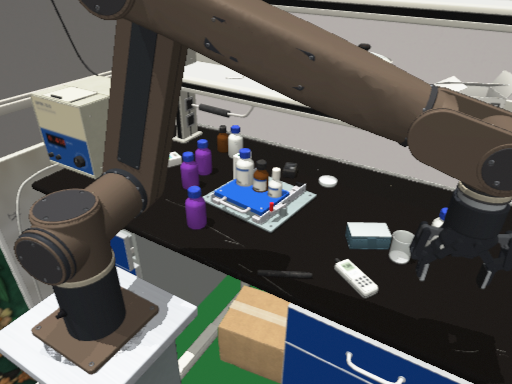

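The top view (800 px scale) shows the deck at about (380,280), the handle at (370,330), the red knob at (425,320), the reader at (327,235), and a purple bottle at (335,373) in front on the left. I'll enlarge the deck.

Run:
```python
from h import *
a=load('top1')
cv2.imwrite('pics/crop1.png',cv2.resize(a['frame'][132:228,190:300],None,fx=6,fy=6,interpolation=cv2.INTER_CUBIC))
```

```text
(no output)
```

View pics/crop1.png

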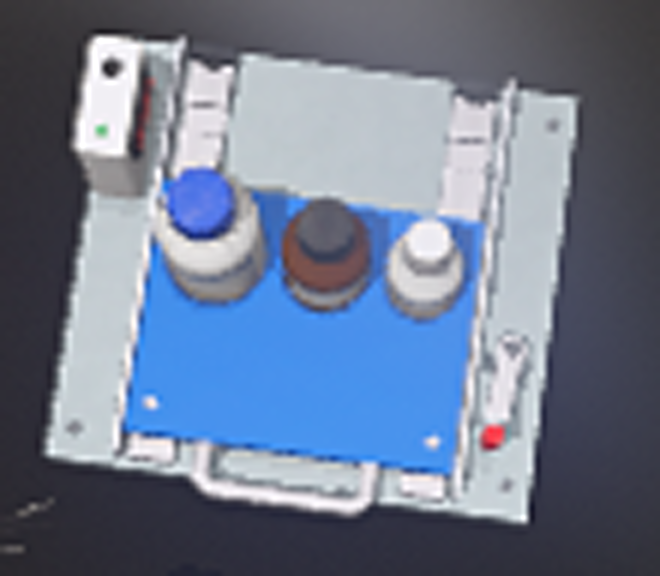

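The enlarged crop gives these points. Plate corners: front-left (45,458), front-right (530,522), back-right (580,97). Board front corners: (125,430) and (453,472). Handle front edge: (205,495) to (362,515). Pivot (512,345), knob (492,437).

Run:
```python
from h import *
a=load('top1')
def Q(x,y,z): return P(a,190+(x+.5)/6-.5,132+(y+.5)/6-.5,z)
FL=Q(45,458,.012);FR=Q(530,522,.012);BR=Q(580,97,.012)
print('plate',FL,FR,BR,np.linalg.norm(FL-FR),np.linalg.norm(FR-BR))
ey=FL-FR; ex=BR-FR
th=[np.arctan2(-ey[0],ey[1]),np.arctan2(ex[1],ex[0])]
print(np.degrees(th)); t=(th[0]*286+th[1]*263)/549
X=np.array([np.cos(t),np.sin(t),0]);Y=np.array([-X[1],X[0],0])
mid=(FL+BR)/2; O=mid-X*(108-155)/2000; O[2]=0
print('deck',O,np.degrees(t))
for n,x,y,z in [('bFL',125,430,.048),('bFR',453,472,.048),('bRR',487,222,.048),('hL',205,495,.046),('hR',362,515,.046),('piv',512,345,.053),('knob',492,437,.079)]:
    p=Q(x,y,z); d=p-O; print(n,p.round(4),'deck',d@X*1000,d@Y*1000, 'depth z',P(a,190+x/6,132+y/6).round(4))
np.save('deck.npy',[*O,t])
k=O+X*-.062+Y*-.12; print('pivot model',k)
```

```text
plate [0.51240865 0.11122015 0.012     ] [ 0.47850864 -0.17422641  0.012     ] [ 0.73924965 -0.20487693  0.012     ] 0.287452519010527 0.26253633896275563
[-6.77280068 -6.70444086]
deck [ 0.64916674 -0.04958646  0.        ] -6.740052715975652
bFL [0.5238 0.0605 0.048 ] deck -137.4090742566073 94.63865052883095 depth z [0.5282 0.0632 0.0123]
bFR [ 0.5022 -0.1274  0.048 ] deck -136.84775123144902 -94.55914523055498 depth z [ 0.502  -0.1292  0.0397]
bRR [ 0.6499 -0.1464  0.048 ] deck 12.099395286703283 -96.0332132587448 depth z [ 0.6506 -0.1483  0.04  ]
hL [0.4872 0.0138 0.046 ] deck -168.25627340989976 43.98703923768452 depth z [ 0.4921  0.016  -0.0011]
hR [ 0.477  -0.0758  0.046 ] deck -167.88797199756823 -46.27467971821765 depth z [ 4.813e-01 -7.720e-02  1.000e-04]
piv [ 0.5757 -0.1607  0.053 ] deck -59.94974848529737 -118.97612959385475 depth z [ 0.5729 -0.1617  0.0594]
knob [ 0.5176 -0.1478  0.079 ] deck -119.10684334676566 -112.94792061049073 depth z [ 0.5165 -0.1493  0.0774]
pivot model [ 0.57351143 -0.1614805   0.        ]
```

The measurements agree with the given sizes. The carrier sits at about x = -62.5 mm and the latch at about 0.1 rad. Next I'll check the purple bottle's clearance and work out the approach.

```bash
cat >> h.py <<'E'
D=np.load('deck.npy'); O=np.array([*D[:2],0]); t=D[3]
X=np.array([np.cos(t),np.sin(t),0]);Y=np.array([-X[1],X[0],0])
def W(x,y,z): return O+X*x/1000+Y*y/1000+np.array([0,0,z/1000])
def dk(p): d=np.array(p)-O; return np.array([d@X,d@Y,d[2]])*1000
def where():
    s=get_state(); m=R.from_quat(s['tcp_rot']).as_matrix()
    print('t',s['time'],'deck tcp',dk(s['eef_pos']).round(1),'yaw err deg',round(np.degrees(np.arctan2(m[1,0],m[0,0])-t),2),'F',(s['contact_force']@X).round(2),(s['contact_force']@Y).round(2),s['contact_force'][2].round(2),'tz',m[:,2].round(3))
E
python3 - <<'E'
from h import *
a=load('top1')
p=P(a,335*.64,370*.64,.125); print('purple',p,dk(p), P(a,335*.64,370*.64))
where()
for w in ([.5,-.3,.2],W(-205,0,150)): print(w,tool(w))
E
```

```text
purple [0.40409983 0.03504597 0.125     ] [-253.30609988   55.28524698  125.        ] [0.4039675  0.03484446 0.12694771]
t 0.1 deck tcp [-338.7 -624.9  230.1] yaw err deg 27.53 F -0.52 -1.05 0.5 tz [-0.     0.002 -1.   ]
[0.5, -0.3, 0.2] [ 360.86204262 -216.40082918   30.63992456]
[ 0.44558352 -0.02552664  0.15      ] [ 407.39310566 -492.21005006   81.24537254]
```

The purple bottle at deck (-253,55) is close to the gripper body's envelope, so I'll descend tight to the handle and right of centre, at y = -18.

```bash
python3 -m crank '[[[45,-27,0],5,255],[[90,-54,0],10,255],[[135,-81,0],15,255],[[180,-108,0],20,255],[[225,-135,10],25,255],[[270,-162,20],27.5,255],[[315,-189,30],27.5,255],[[361,-216,30],27.5,255],[[361,-216,30],27.5,255],[[361,-216,30],27.5,255]]' 60
python3 - <<'E'
from h import *
where(); print(tool(W(-188,-18,150)))
E
```

```text
time: 1.1
eef_pos: [0.5016, -0.2979, 0.2004]
tcp_rot: [0.998, -0.056, -0.001, -0.001]
contact_force: [-0.1, -0.3, 0.3]
opening: 0.003
finger_force: 0.0
t 1.1 deck tcp [-117.4 -263.9  200.4] yaw err deg 0.3 F -0.08 -0.29 0.27 tz [-0.001  0.002 -1.   ]
[ -69.29426801 -246.1738794    50.84680992]
```

```bash
python3 -m crank '[[[-14,-45,5],0.3,255],[[-28,-90,15],0.3,255],[[-42,-135,25],0.3,255],[[-56,-180,35],0.3,255],[[-66,-225,45],0.3,255],[[-69,-246,50],0.3,255],[[-69,-246,50],0.3,255],[[-69,-246,50],0.3,255]]'
python3 - <<'E'
from h import *
where(); print(tool(W(-188,-18,25)))
c=shot('wrist','w1'); cv2.imwrite('pics/w1x.png',cv2.resize(c['frame'],(800,600)))
E
```

```text
time: 1.9
eef_pos: [0.4607, -0.0494, 0.1515]
tcp_rot: [0.998, -0.061, 0.0, 0.0]
contact_force: [-0.5, -1.1, 0.7]
opening: 0.001
finger_force: 0.0
t 1.9 deck tcp [-187.2  -21.9  151.5] yaw err deg -0.26 F -0.41 -1.2 0.72 tz [ 0.    -0.001 -1.   ]
[ -0.87142308  -4.02521854 126.49271543]
```

View pics/w1x.png

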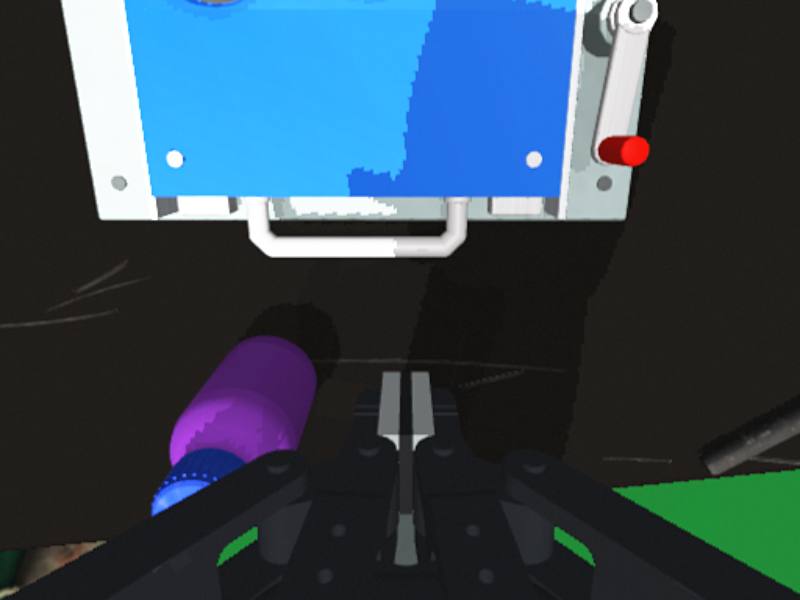

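The wrist view shows the handle bar (cols 250–465, front edge row ~256), the shut fingertips at (405,375), and the purple bottle at lower left (240,400). The knob is at (630,150). I'll check these positions and descend a little farther right.

```bash
python3 - <<'E'
from h import *
c=load('w1')
for n,u,v,z in [('hL',270,255,.041),('hR',445,255,.041),('bFL',153,196,.048),('bFR',562,195,.048),('plateFL',99,219,.012),('plateFR',625,219,.012),('knob',634,151,.079)]:
    print(n,dk(P(c,u*.64-.2,v*.64-.2,z)).round(1))
p=P(c,230*.64,400*.64); print(dk(p))
E
python3 -m crank '[[[0,2,40],0,255],[[0,2,80],0,255],[[0,2,105],0,255],[[0,2,118],0,255],[[0,2,126],0,255],[[0,2,126],0,255]]'
python3 -c "
from h import *
where()"
```

```text
hL [-167.7   45.2   41. ]
hR [-168.1  -41.5   41. ]
bFL [-137.8   95.6   48. ]
bFR [-138.2  -95.    48. ]
plateFL [-153.9  143.7   12. ]
plateFR [-155.2 -141.    12. ]
knob [-117.6 -113.    79. ]
[-226.45211636   58.40079068   80.93831591]
time: 2.55
eef_pos: [0.4606, -0.0514, 0.0252]
tcp_rot: [0.998, -0.062, -0.0, -0.0]
contact_force: [0.6, 0.2, -0.5]
opening: 0.002
finger_force: 0.0
t 2.55 deck tcp [-187.   -23.9   25.2] yaw err deg -0.34 F 0.59 0.24 -0.48 tz [-0.  0. -1.]
```

Free of contact. Now a slow push along tool x.

```bash
python3 -m crank '[[[4,0,0],0,255],[[8,0,0],0,255],[[11,0,0],0,255],[[14,0,0],0,255],[[17,0,0],0,255],[[20,0,0],0,255],[[23,0,0],0,255],[[26,0,0],0,255],[[29,0,0],0,255],[[32,0,0],0,255]]'
python3 -c "
from h import *
where()"
```

```text
time: 3.55
eef_pos: [0.4895, -0.0541, 0.0256]
tcp_rot: [0.998, -0.06, -0.004, -0.0]
contact_force: [-10.7, -0.8, 6.6]
opening: -0.003
finger_force: 5.1
t 3.55 deck tcp [-158.   -23.2   25.6] yaw err deg -0.18 F -10.54 -2.08 6.56 tz [-0.009  0.001 -1.   ]
```

```bash
python3 -m crank '[[[3,0,0],0,255],[[6,0,0],0,255],[[9,0,0],0,255],[[12,0,0],0,255],[[15,0,0],0,255],[[18,0,0],0,255],[[21,0,0],0,255],[[24,0,0],0,255],[[26,0,0],0,255],[[28,0,0],0,255]]'
python3 - <<'E'
from h import *
where()
c=shot('wrist','w2'); cv2.imwrite('pics/w2x.png',cv2.resize(c['frame'],(800,600)))
E
```

```text
time: 4.55
eef_pos: [0.5175, -0.0576, 0.0257]
tcp_rot: [0.998, -0.06, -0.004, -0.0]
contact_force: [-9.6, -0.2, 8.0]
opening: -0.002
finger_force: 4.9
t 4.55 deck tcp [-129.9  -23.4   25.7] yaw err deg -0.19 F -9.49 -1.36 7.97 tz [-0.008  0.001 -1.   ]
```

View pics/w2x.png

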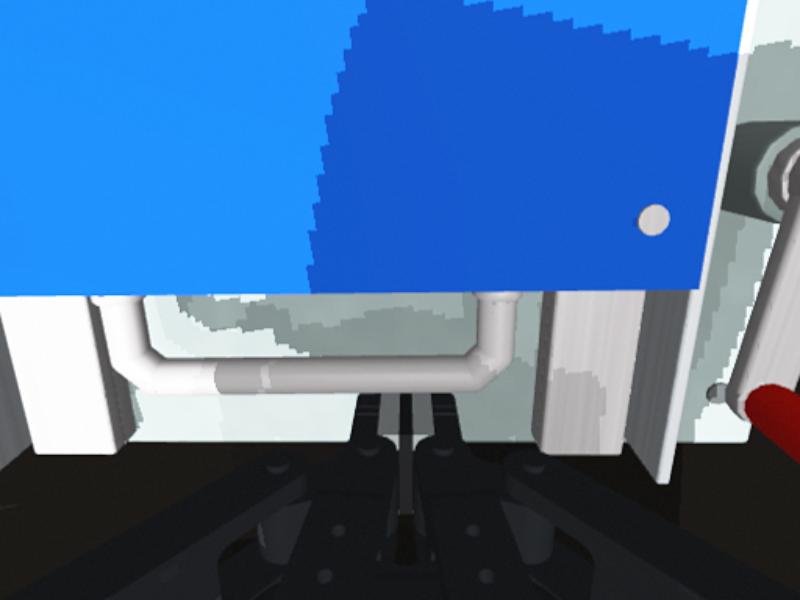

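The wrist view shows the fingertips against the bar at (405,393) and the carrier's front edge at row ~293. I'll measure what is left to go.

Run:
```python
from h import *
c=load('w2')
for n,u,v,z in [('edge',200,294.5,.048),('edge',600,291.5,.048),('bar',300,392,.041),('plate',700,443,.012)]:
    print(n,dk(P(c,u*.64-.2,v*.64-.2,z)).round(1))
```

```text
edge [-90.   26.3  48. ]
edge [-89.6 -70.1  48. ]
bar [-120.     5.5   41. ]
plate [-155.7 -124.8   12. ]
```

15 mm to go.

```bash
python3 -m crank '[[[2,0,0],0,255],[[4,0,0],0,255],[[6,0,0],0,255],[[7.5,0,0],0,255],[[9,0,0],0,255],[[10,0,0],0,255],[[11,0,0],0,255],[[11,0,0],0,255]]'
python3 -c "
from h import *
where()"
```

```text
time: 5.4
eef_pos: [0.5301, -0.059, 0.0255]
tcp_rot: [0.998, -0.061, -0.002, -0.0]
contact_force: [-5.4, 1.1, 3.7]
opening: -0.0
finger_force: 2.6
t 5.4 deck tcp [-117.2  -23.4   25.5] yaw err deg -0.25 F -5.53 0.45 3.66 tz [-0.003  0.001 -1.   ]
```

```bash
python3 -m crank '[[[0.7,0,0],0,255],[[1.4,0,0],0,255],[[2,0,0],0,255],[[2,0,0],0,255]]'
python3 -c "
from h import *
where()
c=shot('wrist','w3')
print([dk(P(c,u*.64,260*.64)).round(1)[2] for u in (60,200,600)])"
```

```text
time: 5.8
eef_pos: [0.5311, -0.0592, 0.0253]
tcp_rot: [0.998, -0.061, -0.003, -0.0]
contact_force: [-8.3, 0.4, 5.7]
opening: -0.003
finger_force: 3.8
t 5.8 deck tcp [-116.2  -23.4   25.3] yaw err deg -0.23 F -8.33 -0.59 5.68 tz [-0.006  0.001 -1.   ]
[np.float64(42.3), np.float64(42.3), np.float64(42.6)]
```

The board top reads 42 mm, so it has dropped. I'll back off, lift and check.

```bash
python3 -m crank '[[[-6,0,0],0,255],[[-14,0,0],0,255],[[-20,0,0],0,255],[[-20,0,-40],0,255],[[-20,0,-85],0,255],[[-20,0,-115],0,255],[[-20,0,-115],0,255],[[-20,0,-115],0,255]]'
python3 - <<'E'
from h import *
where(); print(get_state()['qpos'].round(2), tool(W(-138,-134,140)))
c=shot('wrist','w4'); cv2.imwrite('pics/w4x.png',cv2.resize(c['frame'],(800,600)))
E
```

```text
time: 6.65
eef_pos: [0.5133, -0.0571, 0.1411]
tcp_rot: [0.998, -0.061, 0.001, 0.0]
contact_force: [-0.2, 0.9, -0.2]
opening: -0.003
finger_force: 0.0
t 6.65 deck tcp [-134.   -23.4  141.1] yaw err deg -0.27 F -0.35 0.85 -0.22 tz [ 0.002 -0.001 -1.   ]
[-0.31  0.03  2.04  0.    1.07  1.39] [ -3.43694863 110.58024068   1.1334102 ]
```

View pics/w4x.png

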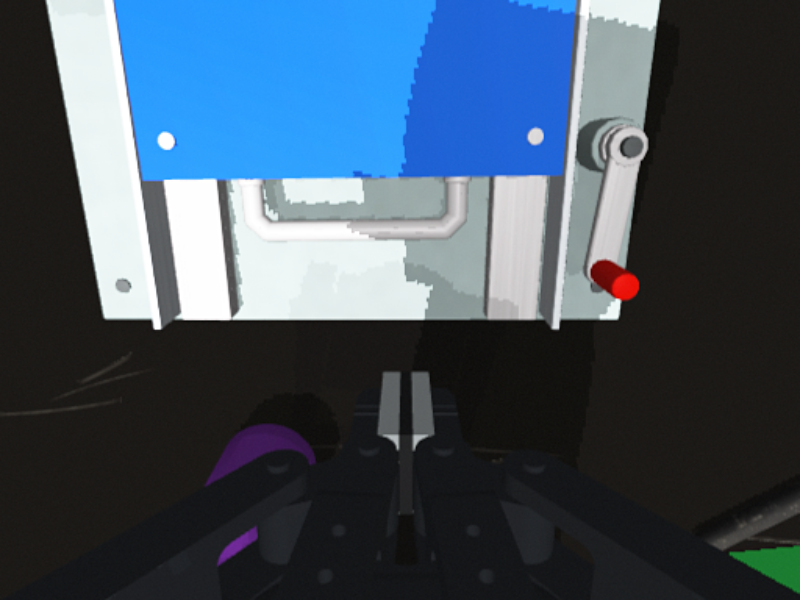

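The wrist view shows the carrier's front edge at rows 175–180, the bar front at row 240, the knob top at (626,287) and the pivot at (630,146). Next I check home and the knob position.

```bash
python3 - <<'E'
from h import *
c=load('w4')
for n,u,v,z in [('eL',145,180.5,.042),('eR',562,175.5,.042),('bar',350,240,.035),('plateL',103,319,.012),('plateR',617,319,.012),('knob',626,287,.079)]:
    print(n,dk(P(c,u*.64-.2,v*.64-.2,z)).round(1))
print([dk(P(c,u*.64,v*.64)).round(1)[2] for u,v in ((160,165),(550,160),(160,20),(560,20),(300,100))])
E
python3 -m crank '[[[-2,30,0],-8,255],[[-3,65,0],-16,255],[[-4,95,0],-24,255],[[-4,111,0],-32,255],[[-4,111,0],-40,255],[[-4,111,0],-45,255],[[-4,111,0],-45,255]]'
python3 -c "
from h import *
where(); print(tool(W(-138,-134,60)))"
```

```text
eL [-77.   94.7  42. ]
eR [-75.7 -94.5  42. ]
bar [-106.1    3.4   35. ]
plateL [-154.1  144.    12. ]
plateR [-155.6 -140.3   12. ]
knob [-117.6 -113.6   79. ]
[np.float64(42.5), np.float64(42.6), np.float64(43.2), np.float64(42.2), np.float64(41.6)]
time: 7.4
eef_pos: [0.4941, -0.1663, 0.1379]
tcp_rot: [0.946, 0.325, -0.001, -0.002]
contact_force: [-0.3, -0.0, -0.4]
opening: -0.004
finger_force: 0.0
t 7.4 deck tcp [-140.3 -134.1  137.9] yaw err deg 44.68 F -0.31 -0.04 -0.42 tz [-0.004  0.002 -1.   ]
[ 1.81483769  1.82246584 77.92503915]
```

The carrier is home (front edge -76, bar -106, top 42). Lower beside the knob, then sweep it with the tool's x face along the 45° line.

```bash
python3 -m crank '[[[0,0,35],0,255],[[0,0,65],0,255],[[0,1,78],0,255],[[0,2,78],0,255],[[0,2,78],0,255]]'
python3 -c "
from h import *
where()"
python3 -m crank '[[[6,0,0],0,255],[[12,0,0],0,255],[[17,-2,0],0,255],[[22,-5,0],0,255],[[27,-7,0],0,255],[[32,-8,0],0,255],[[37,-9,0],0,255],[[42,-10,0],0,255],[[46,-11,0],0,255],[[50,-11,0],0,255]]'
python3 -c "
from h import *
where()
d=dk(get_state()['eef_pos']);print((d[0]+d[1])/2**.5,(d[0]-d[1])/2**.5)
c=shot('wrist','w5'); cv2.imwrite('pics/w5x.png',c['frame'])"
```

```text
time: 7.9
eef_pos: [0.4972, -0.1685, 0.0627]
tcp_rot: [0.946, 0.325, 0.0, 0.0]
contact_force: [0.6, -0.3, -1.2]
opening: -0.001
finger_force: 0.0
t 7.9 deck tcp [-137.  -135.9   62.7] yaw err deg 44.69 F 0.67 -0.2 -1.15 tz [ 0. -0. -1.]
time: 8.9
eef_pos: [0.5296, -0.1285, 0.0622]
tcp_rot: [0.946, 0.326, -0.0, -0.0]
contact_force: [-1.0, 0.3, 0.7]
opening: 0.008
finger_force: 0.4
t 8.9 deck tcp [-109.5  -92.4   62.2] yaw err deg 44.73 F -1.03 0.14 0.74 tz [-0.  0. -1.]
-142.79689072265828 -12.086592509804863
```

View pics/w5x.png

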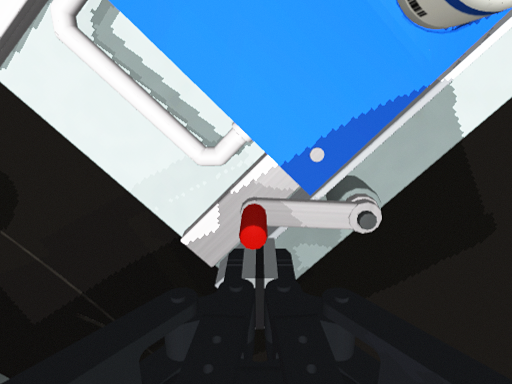

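The view shows the knob (253,232) centred on the fingertips with the bar about half swung. Continue to the stop.

```bash
python3 -m crank '[[[5,1,0],0,255],[[10,2,0],0,255],[[15,3,0],0,255],[[20,4,0],0,255],[[24,6,0],0,255],[[28,8,0],0,255],[[31,10,0],0,255],[[34,11,0],0,255],[[36,13,0],0,255],[[37,13,0],0,255]]'
python3 -c "
from h import *
where()
d=dk(get_state()['eef_pos']);print((d[0]+d[1])/2**.5,(d[0]-d[1])/2**.5)
c=shot('wrist','w6'); cv2.imwrite('pics/w6x.png',c['frame'])"
```

```text
time: 9.95
eef_pos: [0.5669, -0.1168, 0.0624]
tcp_rot: [0.946, 0.326, -0.0, 0.0]
contact_force: [-0.5, -3.6, -0.6]
opening: 0.001
finger_force: 1.4
t 9.95 deck tcp [-73.8 -76.4  62.4] yaw err deg 44.74 F -0.02 -3.67 -0.65 tz [ 0.    -0.001 -1.   ]
-106.27099852488688 1.8406569625101237
```

View pics/w6x.png

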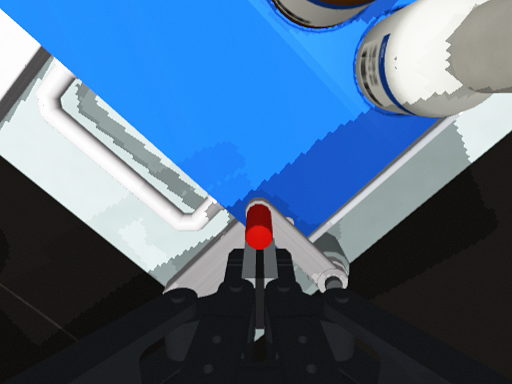

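The knob (258,235) is over the front strip. I'll nudge it to the stop, then back off, lift and measure.

```bash
python3 -m crank '[[[1,0,0],0,255],[[2,0,0],0,255],[[2,0,0],0,255]]'
python3 -c "
from h import *
where()"
python3 -m crank '[[[-8,0,0],0,255],[[-20,0,0],0,255],[[-32,0,0],0,255],[[-40,0,-20],0,255],[[-45,0,-55],0,255],[[-50,0,-80],0,255],[[-50,0,-80],0,255],[[-50,0,-80],0,255]]'
python3 -c "
from h import *
where()
c=shot('wrist','w7'); cv2.imwrite('pics/w7x.png',cv2.resize(c['frame'],(800,600)))
shot('scene','sc7')"
```

```text
time: 10.3
eef_pos: [0.5669, -0.1167, 0.0624]
tcp_rot: [0.945, 0.326, -0.002, 0.001]
contact_force: [-5.0, -6.7, 1.4]
opening: 0.0
finger_force: 3.9
t 10.3 deck tcp [-73.8 -76.3  62.4] yaw err deg 44.79 F -4.16 -7.24 1.36 tz [-0.003 -0.003 -1.   ]
time: 11.1
eef_pos: [0.5284, -0.1461, 0.1427]
tcp_rot: [0.946, 0.325, 0.001, 0.0]
contact_force: [-0.4, -0.7, -0.2]
opening: 0.001
finger_force: 0.0
t 11.1 deck tcp [-108.6 -110.1  142.7] yaw err deg 44.69 F -0.32 -0.76 -0.21 tz [ 0.001 -0.    -1.   ]
```

View pics/w7x.png

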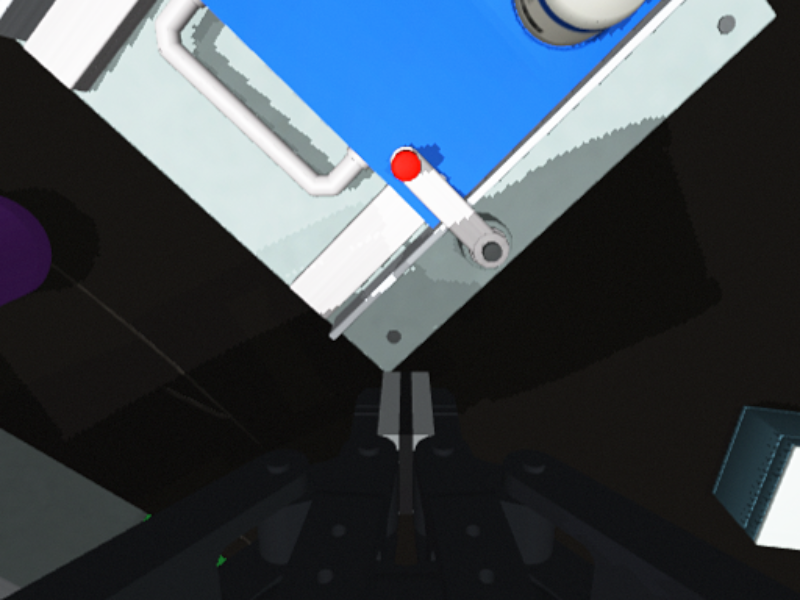

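View pics/sc7.png

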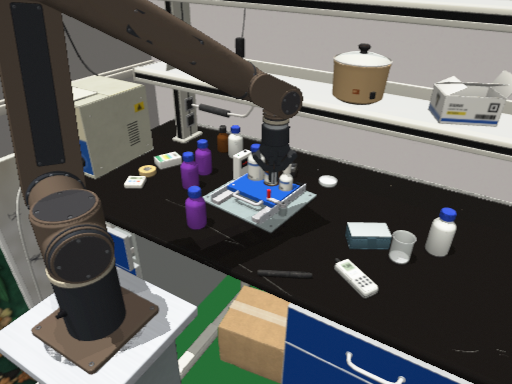

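The bar lies parallel to the carrier's front edge (knob (405,163), pivot (490,250)), at the stop. The bottles are upright and the robot is clear. One numeric check, then hand in.

Run:
```python
from h import *
c=load('w7')
k=dk(P(c,406*.64,164*.64,.079)); e=dk(P(c,300*.64,107*.64,.042)); print(k,e)
th=np.arctan2(k[1]+120,-(k[0]+62)); print(th)
if th>1.45: print(ctrl.sign_off())
```

```text
[-62.01868615 -63.77264203  79.        ] [-78.84624782 -15.1176155   42.        ]
1.5704639947830605
the job is handed in; nothing more can be done
None
```

The carrier is pushed home and dropped into its notches (board top at 42 mm). The latch is swung to its stop at about 1.57 rad. The bottles were standing and the robot was clear when I handed the job in at about 11 s; the hand-in returned no verdict.

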